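Put the impact sockets back on the socket rail in size order

TASK

Put the four loose impact sockets back on the socket rail, each standing open end down over its own peg and fully down on the rail, so that the sizes run in order along the rail from the smallest socket, which is already on its end peg, to the largest at the other end. Leave that smallest socket standing on its peg.

Things in the scene. Friction and masses are not known exactly. Their poses are not given: they have to be found in the camera images.
- socket_26_center (a point): The smallest impact socket of the set, already standing on one of the two end pegs of the rail (which end varies): dark steel cylinder, outside diameter 26 mm, 48 mm tall, open end down, square drive hole on top. The point is its centre, half-way up (24 mm above its underside); z is its axis, up. It is loose on its peg and must stay there. Its underside rests on the rail's top.
- socket_32_center (a point): Loose dark steel impact socket, smallest of the four loose ones: a cylinder of outside diameter 32 mm, 54 mm tall, standing on the bench open end down (round bore 21 mm across, 36 mm deep, facing down; 12.7 mm square drive hole on top). The point is its centre, half-way up (27 mm above its underside); z is its axis, up.
- socket_40_center (a point): Loose dark steel impact socket, second smallest of the four loose ones: a cylinder of outside diameter 40 mm, 60 mm tall, standing on the bench open end down (round bore 27 mm across, 42 mm deep, facing down; 12.7 mm square drive hole on top). The point is its centre, half-way up (30 mm above its underside); z is its axis, up.
- socket_48_center (a point): Loose dark steel impact socket, second largest: a cylinder of outside diameter 48 mm, 66 mm tall, standing on the bench open end down (round bore 33 mm across, 48 mm deep, facing down; 12.7 mm square drive hole on top). The point is its centre, half-way up (33 mm above its underside); z is its axis, up.
- socket_56_center (a point): Loose dark steel impact socket, largest: a cylinder of outside diameter 56 mm, 72 mm tall, standing on the bench open end down (round bore 38 mm across, 54 mm deep, facing down; 12.7 mm square drive hole on top). The point is its centre, half-way up (36 mm above its underside); z is its axis, up.
- peg_1: Free peg of the socket rail (one of the three inner pegs, in any order): fixed upright steel pin, 8 mm in diameter (10.4 mm in its lowest 4 mm), round-tipped, 29 mm high. All pegs are alike, 62 mm apart in a straight line. The origin is on its axis, level with the rail's top, where a seated socket's underside rests; z is up, y runs along the rail.
- peg_2: Free peg of the socket rail (one of the three inner pegs, in any order): fixed upright steel pin, 8 mm in diameter (10.4 mm in its lowest 4 mm), round-tipped, 29 mm high. All pegs are alike, 62 mm apart in a straight line. The origin is on its axis, level with the rail's top, where a seated socket's underside rests; z is up, y runs along the rail.
- peg_3: Free peg of the socket rail (one of the three inner pegs, in any order): fixed upright steel pin, 8 mm in diameter (10.4 mm in its lowest 4 mm), round-tipped, 29 mm high. All pegs are alike, 62 mm apart in a straight line. The origin is on its axis, level with the rail's top, where a seated socket's underside rests; z is up, y runs along the rail.
- peg_4: Free peg of the socket rail (the empty end peg, farthest from the smallest socket): fixed upright steel pin, 8 mm in diameter (10.4 mm in its lowest 4 mm), round-tipped, 29 mm high. All pegs are alike, 62 mm apart in a straight line. The origin is on its axis, level with the rail's top, where a seated socket's underside rests; z is up, y runs along the rail.
- rail: The socket rail: grey slotted metal bar 310 mm long, 52 mm wide, its top 16 mm above the bench, black ends, five pegs in its slot; fixed to the bench. The origin is the centre of its underside; y runs along it, x across it, z up.
Things that resemble listed ones, but are neither listed nor needed, are in the scene too. What is shaped like the part that bears socket_40_center but purple or turquoise is not meant.

How it is judged:
By the outcome, as a careful person would: the job done as asked, in the order asked, and still so for the second after the job is handed in, with the robot touching nothing.
It also fails if it takes over 90 s, if anything falls off the work surface, if the arm or the gripper's body presses on something with over 40 N, if the wrist force passes 120 N, or if a joint passes its speed limit or range.

ROBOT

A 6-joint arm with a two-finger parallel gripper is mounted at the origin on a cart in front of the work surface, level with it; the furniture and walls round the work are solid. World frame = base frame: x ahead of the robot, y to its left, z up, the work surface at z = 0. Lengths are in m, angles in rad, forces in N, time in s.
With the tool pointing down it reaches from about 0.35 to 0.775 m from the base axis. Payload 5.5 kg.
Tool frame: the origin (TCP) lies where the fingers leave the gripper's body, on its centre line; the fingertips stand 73 mm ahead of it and the grasp point (between the pads) lies 54 mm ahead of it; z points along the fingers, y is the line along which they close (so a half turn about z gives the same grasp; the last joint's range is limited). The gripper opens to 85 mm and grips with 20 to 120 N. Pads are 22 mm wide; open, the fingers measure 114 mm over their backs; the gripper's body (76 mm by 85 mm) begins 54 mm behind the grasp point. The pads swing forward as they close: fully open they stand 13 mm farther back than shut.
Start: joints at [-1.268, 0.313, 0.046, 1.304, 0, 1.431], TCP at [0.246, -0.52, 0.304] pointing down, gripper open.
Joint ranges: [-2.76, 2.76], [-0.86, 1.69], [-1.03, 1.26], [-2.2, 2.34], [-1.47, 1.5], [-3.14, 3.14]. Speed limits (rad/s): [2.57, 2.57, 3.14, 3.14, 3.14, 3.14].

INTERFACE

Orientations are given as a unit quaternion [x, y, z, w].
In Python, from cell import get_obs, camera, get_calibration, close_job gives the robot as it stands.
- The arm moves only by the tool jog_arm, never from a script. Its argument "deltas" is a list of rows, each a list of 2 entries, a list of its own where there are three numbers: the shift along the tool's x, y, z as a fraction of full scale, then the turn, a rotation vector about the tool's x, y, z as a fraction of full scale. In form: [[[dx, dy, dz], [rx, ry, rz]], ...]. A call has 1 to 5 rows; each row shifts and turns the commanded pose from where the row before left it, along the tool's axes as they then stand; what a row does not reach is not made up. Full scale, the value 1, is 40 mm for a shift and 4 degrees for a turn. A row lasts 1/10 s, in which the tool goes at most 50 mm and 8.59 degrees, less where a joint would pass 70% of its speed; a pose out of reach is approached as far as the arm can. A call with a number of a shift or a turn outside -1 to 1 is refused whole. A call with a gripper value outside its range is refused whole. "gripper" is the gripper command: -1 is shut, 1 is fully open, values between are in proportion, set as the call begins (left out, the last holds). The fingers move at their own pace and stop on an object; "squeeze" is the grip in N (left out, the last holds). Time passes only in rows, so rows that do not move let the fingers close. It gives the time, the measured TCP pose, the force, the opening and the grip force at its end, in the units of the state.
- get_obs(): the state, without advancing time (a new reading comes with each control period).
- camera(name): name is "side" or "top" or "wrist"; returns the picture (480x640x3 uint8, red, green, blue); there is no depth.
- get_calibration(name): a dict with "intrinsics" (3x3 intrinsics, pixels), "T" (4x4, takes a point from camera to world coordinates). Camera axes: x right, y up, looking along -z (the intrinsics and any distortion apply to the point x, -y, -z); pixel columns grow to the right and rows downward; lengths in m; the calibration is good to about 2 mm. A picture is of the moment at which its call begins: read the wrist's pose just before it. get_calibration takes no time and is no camera call; for the wrist camera it gives the pose at the moment of the call.
- close_job(): hands the job in; it is judged then, once.
The state is a dict: "clock": time; "joints": joint angles; "dq": joint speeds; "joint_efforts": joint torques, N m; "ee_pos": TCP position; "ee_rot": TCP orientation; "contact_force": force on the tool from outside, world axes, zero at the start; "wrist_torque": the same for the moment, N m; "gripper_width": finger opening in m; "gripper_force": force on a finger pad.
Only numpy, scipy, OpenCV 4.12 (cv2) and the standard library are available. Lean on these libraries where they do the work, as an engineer would, in place of code of your own. Each camera call takes 0.05 s, during which the arm holds its last target. There are 200 camera calls.

## Working session

There is one attempt and no reset: what is moved stays moved. The work goes in short steps, Python scripts to look and compute and a tool call to move; the robot and the scene stay as the last step left them, time stands still between calls to the robot, and variables do not carry over. Pictures are saved under pics/ and viewed, at most 14 in all, crops included, and the job is handed in when it is done.

Besides the shell and the picture viewer there is one more tool, called as name(argument=value, ...) on one line, values as JSON. jog_arm: Moves the arm, as the interface text tells. Its arguments: {"type":"object","properties":{"deltas":{"type":"array"},"gripper":{"type":"number"},"squeeze":{"type":"number"}},"required":["deltas"]}

```bash
mkdir -p pics; python3 - <<'E'
from cell import *
import cv2,numpy as np
o=get_obs();print(o)
for n in("top","side"):
    im=camera(n);cv2.imwrite(f"pics/{n}0.png",im[...,::-1]);c=get_calibration(n);print(n,c)
E
```

```text
{'clock': 0.0, 'joints': array([-1.26758337e+00,  3.13995492e-01,  4.49970192e-02,  1.30361724e+00,
        1.85251162e-05,  1.43115534e+00]), 'dq': array([ 0.00038513, -0.00190553,  0.00137413, -0.00043357,  0.0012559 ,
       -0.00168021]), 'joint_efforts': array([ 4.99602193e-04, -4.80630720e+01,  2.98532259e+01,  1.94733805e-02,
        1.43244433e-04,  6.99563373e-06]), 'ee_pos': array([ 0.2462587 , -0.51917893,  0.30301893]), 'ee_rot': array([ 9.75584646e-01,  2.19621880e-01, -6.50857907e-05, -9.07410941e-04]), 'contact_force': array([ 0.07317809, -0.79622223,  0.09323491]), 'wrist_torque': array([ 0.03906368, -0.06901609, -0.01001265]), 'gripper_force': 0.0, 'gripper_width': 0.08573517961558913}
top {'intrinsics': array([[496.25358775,   0.        , 317.96869273],
       [  0.        , 496.25358775, 242.29755013],
       [  0.        ,   0.        ,   1.        ]]), 'T': array([[-0.0197218 ,  0.99514652, -0.09640774,  0.43062446],
       [-0.99980437, -0.0194845 ,  0.00340229,  0.05849635],
       [ 0.00150732,  0.09645598,  0.99533611,  0.95134156],
       [ 0.        ,  0.        ,  0.        ,  1.        ]])}
side {'intrinsics': array([[462.53173238,   0.        , 323.27225602],
       [  0.        , 462.53173238, 228.20105337],
       [  0.        ,   0.        ,   1.        ]]), 'T': array([[ 0.99998854,  0.00203224,  0.00433454,  0.50358362],
       [ 0.00273004,  0.5016893 , -0.86504358, -0.67001178],
       [-0.00393256,  0.8650455 ,  0.501678  ,  0.49970246],
       [ 0.        ,  0.        ,  0.        ,  1.        ]])}
```

View pics/top0.png

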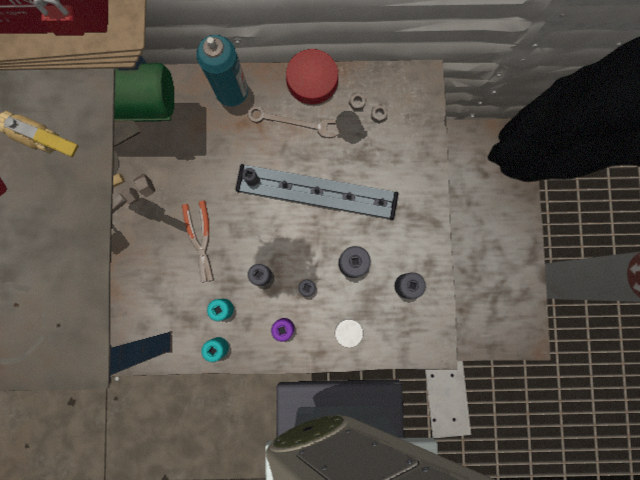

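View pics/side0.png

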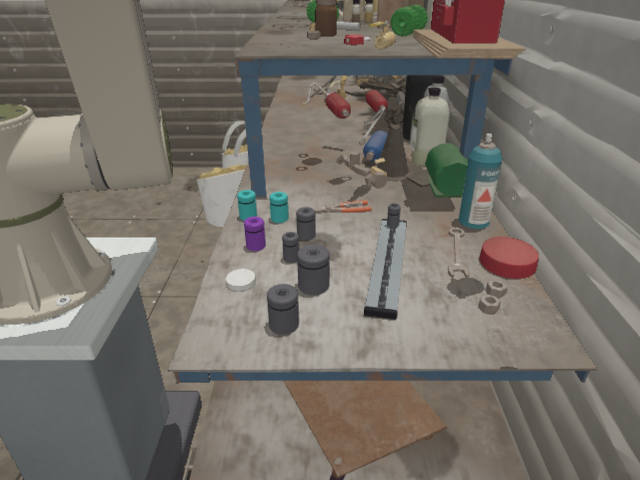

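Top view: rail runs from (250,176), with the smallest socket, to (381,202). Loose sockets are 40 at (260,275), 32 at (307,288), 56 at (354,262) and 48 at (410,286). The side view shows the same layout. Next I zoom in.

```bash
python3 - <<'E'
import cv2
im=cv2.imread("pics/top0.png")[158:308,232:432]
im=cv2.convertScaleAbs(im,alpha=1.8,beta=10)
cv2.imwrite("pics/top0c.png",cv2.resize(im,None,fx=4,fy=4,interpolation=cv2.INTER_CUBIC))
im=cv2.imread("pics/side0.png")[195:345,250:450]
im=cv2.convertScaleAbs(im,alpha=1.8,beta=10)
cv2.imwrite("pics/side0c.png",cv2.resize(im,None,fx=4,fy=4,interpolation=cv2.INTER_CUBIC))
E
```

```text
(no output)
```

View pics/top0c.png

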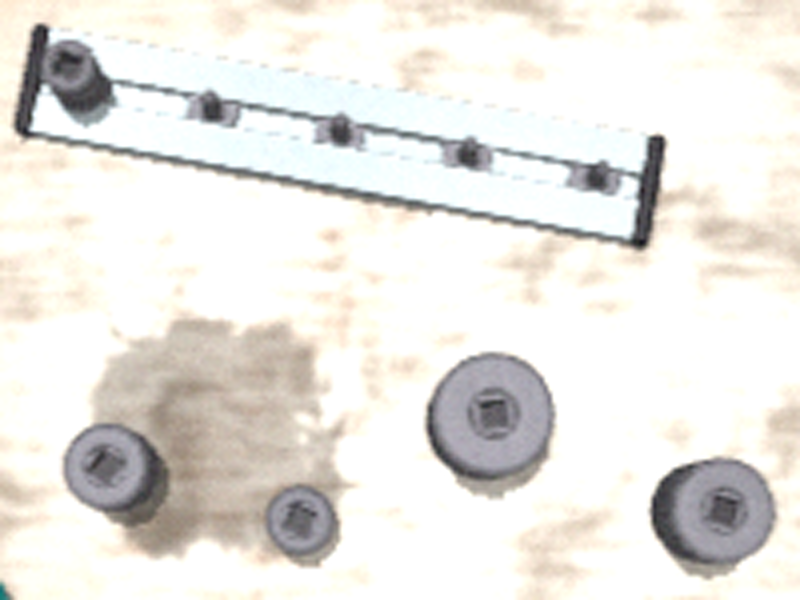

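View pics/side0c.png

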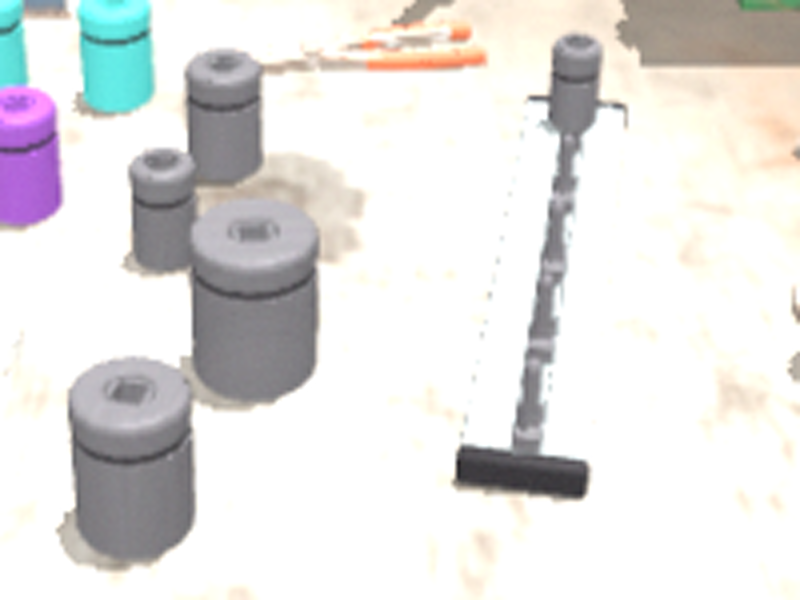

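```bash
cat > h.py <<'E'
from cell import *
import cv2,numpy as np
def ray(n,px,C=None):
    c=C or get_calibration(n);K=c["intrinsics"];T=c["T"]
    d=np.linalg.solve(K,[px[0],px[1],1.]);d=T[:3,:3]@[d[0],-d[1],-d[2]]
    return T[:3,3],d
def onz(n,px,z,C=None):
    o,d=ray(n,px,C);return o+d*(z-o[2])/d[2]
E
python3 - <<'E'
from h import *
np.set_printoptions(precision=4,suppress=True)
f=lambda p,o:((p[0]+.5)/4-.5+o[0],(p[1]+.5)/4-.5+o[1])
t=dict(s26=(70,63,.064),s32=(302,520,.054),s40=(108,466,.06),s48=(722,510,.066),s56=(494,413,.072),p1=(211,98,.044),p2=(341,122,.044),p3=(470,146,.044),p4=(598,169,.044))
for k,v in t.items():print(k,onz("top",f(v,(232,158)),v[2]))
s=dict(s26=(578,46,.064),s32=(163,164,.054),s40=(224,70,.06),s48=(130,392,.066),s56=(254,232,.072))
for k,v in s.items():print('side',k,onz("side",f(v,(250,195)),v[2]))
for p in[(42,30),(658,140),(22,132),(640,244)]:print('cap',onz("top",f(p,(232,158)),.016))
E
```

```text
s26 [0.6451 0.1783 0.064 ]
s32 [0.4359 0.0766 0.054 ]
s40 [0.4617 0.163  0.06  ]
s48 [ 0.4366 -0.1104  0.066 ]
s56 [ 0.4814 -0.0098  0.072 ]
p1 [0.6321 0.1156 0.044 ]
p2 [0.6196 0.0554 0.044 ]
p3 [ 0.6071 -0.0041  0.044 ]
p4 [ 0.5952 -0.0631  0.044 ]
side s26 [0.6444 0.1706 0.064 ]
side s32 [0.4383 0.0711 0.054 ]
side s40 [0.464  0.1529 0.06  ]
side s48 [ 0.4383 -0.1156  0.066 ]
side s56 [ 0.483  -0.0147  0.072 ]
cap [0.6731 0.1981 0.016 ]
cap [ 0.6137 -0.096   0.016 ]
cap [0.6235 0.2079 0.016 ]
cap [ 0.5637 -0.0857  0.016 ]
```

jog_arm(deltas=[[[0,0,0],[0,0,-1]],[[0,0,0],[0,0,-1]],[[0,0,0],[0,0,-1]],[[0,0,0],[0,0,-1]],[[0,0,0],[0,0,-1]]], gripper=1)

```text
clock: 0.6
ee_pos: [0.2463, -0.5193, 0.3034]
ee_rot: [0.922, 0.387, 0.0, -0.001]
contact_force: [0.2, 0.7, -0.3]
gripper_width: 0.0854
gripper_force: 0.0
```

jog_arm(deltas=[[[0,0,0],[0,0,-1]],[[0,0,0],[0,0,-1]],[[0,0,0],[0,0,-1]],[[0,0,0],[0,0,-1]],[[0,0,0],[0,0,-1]]])

```text
clock: 1.1
ee_pos: [0.2463, -0.5193, 0.3034]
ee_rot: [0.841, 0.541, 0.0, -0.001]
contact_force: [0.1, 0.5, 0.9]
gripper_width: 0.0851
gripper_force: 0.0
```

jog_arm(deltas=[[[0,0,0],[0,0,-1]],[[0,0,0],[0,0,-1]],[[0,0,0],[0,0,-1]],[[0,0,0],[0,0,-0.25]],[[0,0,0],[0,0,0]]])

```text
clock: 1.6
ee_pos: [0.2463, -0.5194, 0.3036]
ee_rot: [0.775, 0.631, 0.0, -0.0]
contact_force: [1.5, -0.4, 0.9]
gripper_width: 0.0854
gripper_force: 0.0
```

jog_arm(deltas=[[[0.95,0.18,0],[0,0,0]],[[0.95,0.18,0],[0,0,0]],[[0.95,0.18,0],[0,0,0]],[[0.95,0.18,0],[0,0,0]],[[0.95,0.18,0],[0,0,0]]])

```text
clock: 2.1
ee_pos: [0.3202, -0.3393, 0.3039]
ee_rot: [0.776, 0.631, 0.0, 0.0]
contact_force: [0.7, -0.5, 0.1]
gripper_width: 0.0853
gripper_force: 0.0
```

jog_arm(deltas=[[[0.95,0.18,0],[0,0,0]],[[0.95,0.18,0],[0,0,0]],[[0.95,0.18,0],[0,0,0]],[[0.95,0.18,0],[0,0,0]],[[0.95,0.18,0],[0,0,0]]])

```text
clock: 2.6
ee_pos: [0.3938, -0.1604, 0.304]
ee_rot: [0.776, 0.631, 0.0, 0.0]
contact_force: [-0.0, 0.1, 0.4]
gripper_width: 0.0852
gripper_force: 0.0
```

jog_arm(deltas=[[[0.95,0.18,0],[0,0,0]],[[0.95,0.18,0],[0,0,0]],[[0.95,0.18,0],[0,0,0]],[[0.95,0.18,0],[0,0,0]],[[0,0,0],[0,0,0]]])

```text
clock: 3.1
ee_pos: [0.4533, -0.0153, 0.3039]
ee_rot: [0.774, 0.634, 0.001, -0.0]
contact_force: [-0.8, -0.2, -0.5]
gripper_width: 0.0852
gripper_force: 0.0
```

```bash
python3 - <<'E'
from h import *
import pickle
o=get_obs();c=get_calibration("wrist");im=camera("wrist");print(o["ee_pos"],c["T"],o["joints"])
pickle.dump(c,open("w1.pkl","wb"))
cv2.imwrite("pics/w1.png",cv2.convertScaleAbs(im[...,::-1],alpha=1.4))
E
```

```text
[ 0.45330454 -0.01534205  0.30387032] [[ 0.98029026  0.19060686  0.05196182  0.46558324]
 [-0.19755967  0.94431382  0.26313797  0.05008797]
 [ 0.00108764 -0.26821715  0.96335787  0.37418225]
 [ 0.          0.          0.          1.        ]] [-2.11713069e-01  7.80207347e-02 -2.47188712e-01  1.24505882e+00
  1.12328621e-03  1.55757008e+00]
```

View pics/w1.png

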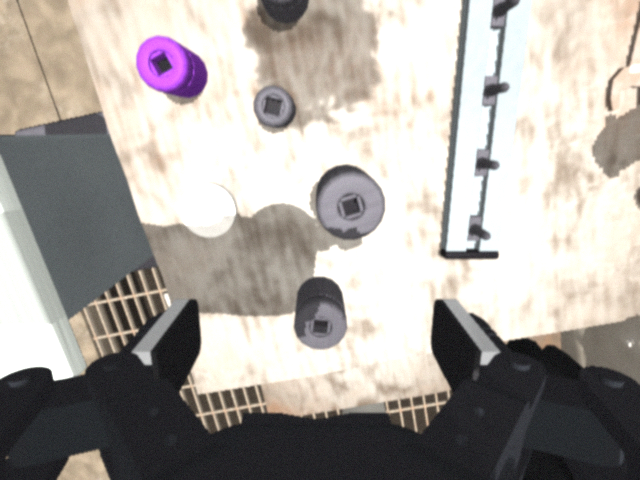

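Wrist view: 32 at (273,104), 56 at (351,205), 48 at (320,326); peg bases near (489,90), (481,161), (474,230), tips to their right near (505,88), (495,165), (488,235).

```bash
python3 - <<'E'
from h import *
import pickle
C=pickle.load(open("w1.pkl","rb"))
np.set_printoptions(precision=4,suppress=True)
for k,p,z in[("32",(273,104),.054),("56",(351,205),.072),("48",(320,326),.066),("b1",(497,14),.018),("b2",(487,91),.018),("b3",(480,161),.018),("b4",(474,230),.018),("t2",(506,88),.043),("t3",(496,165),.043),("t4",(487,235),.043)]:print(k,onz("w",p,z,C))
im=cv2.imread("pics/w1.png")[0:250,430:540];cv2.imwrite("pics/w1c.png",cv2.resize(im,None,fx=2.4,fy=2.4,interpolation=cv2.INTER_CUBIC))
E
```

```text
32 [0.4372 0.0757 0.054 ]
56 [ 0.482  -0.0114  0.072 ]
48 [ 0.437  -0.1134  0.066 ]
b1 [0.6299 0.1104 0.018 ]
b2 [0.617  0.0525 0.018 ]
b3 [ 0.606  -0.0058  0.018 ]
b4 [ 0.5949 -0.069   0.018 ]
t2 [0.6215 0.0516 0.043 ]
t3 [ 0.6091 -0.0078  0.043 ]
t4 [ 0.5967 -0.0675  0.043 ]
```

View pics/w1c.png

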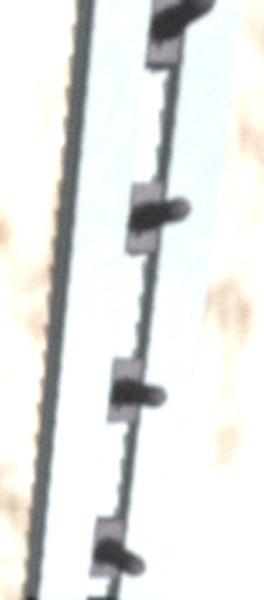

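jog_arm(deltas=[[[0.26,0.68,0.5],[0,0,0]],[[0,0,1],[0,0,0]],[[0,0,1],[0,0,0]],[[0,0,1],[0,0,0]],[[0,0,0],[0,0,0]]])

```text
clock: 3.65
ee_pos: [0.477, -0.0145, 0.1592]
ee_rot: [0.776, 0.631, -0.003, -0.004]
contact_force: [-0.8, -0.3, -0.4]
gripper_width: 0.0856
gripper_force: 0.0
```

jog_arm(deltas=[[[0,0,0],[0,0,0]],[[0,0,0],[0,0,0]]])

```text
clock: 3.85
ee_pos: [0.4825, -0.0149, 0.1661]
ee_rot: [0.775, 0.631, 0.001, 0.001]
contact_force: [-0.3, -0.3, 0.8]
gripper_width: 0.0855
gripper_force: 0.0
```

```bash
python3 - <<'E'
from h import *
for i in range(1):
    o=get_obs();print(o["ee_pos"],o["ee_rot"],o["joints"])
E
```

```text
[ 0.48246362 -0.0149381   0.16610519] [0.77546475 0.63138847 0.00103173 0.00140034] [-1.97365103e-01  2.24850589e-01 -4.27607678e-01  9.14864602e-01
 -1.91609771e-04  1.57753995e+00]
```

jog_arm(deltas=[[[0.1,-0.04,0.55],[0,0,0]],[[0,0,0.55],[0,0,0]],[[0,0,0.55],[0,0,0]],[[0,0,0],[0,0,0]],[[0,0,0],[0,0,0]]])

```text
clock: 4.35
ee_pos: [0.4814, -0.0102, 0.0996]
ee_rot: [0.775, 0.632, 0.001, 0.001]
contact_force: [0.3, -0.7, 0.1]
gripper_width: 0.0855
gripper_force: 0.0
```

jog_arm(deltas=[[[0,0,0],[0,0,0]],[[0,0,0],[0,0,0]],[[0,0,0],[0,0,0]],[[0,0,0],[0,0,0]],[[0,0,0],[0,0,0]]], gripper=-1, squeeze=60)

```text
clock: 4.85
ee_pos: [0.4819, -0.0102, 0.1]
ee_rot: [0.775, 0.632, 0.001, 0.002]
contact_force: [-0.4, 0.6, 8.2]
gripper_width: 0.0549
gripper_force: 62.3
```

jog_arm(deltas=[[[0,0,-0.7],[0,0,0]],[[0,0,-0.7],[0,0,0]],[[0,0,-0.35],[0,0,0]],[[0,0,0],[0,0,0]],[[0,0,0],[0,0,0]]])

```text
clock: 5.35
ee_pos: [0.48, -0.0098, 0.1675]
ee_rot: [0.775, 0.632, -0.0, -0.0]
contact_force: [-0.4, -0.4, -5.3]
gripper_width: 0.0549
gripper_force: 66.5
```

jog_arm(deltas=[[[-0.21,0.76,0],[0,0,0]],[[-0.21,0.76,0],[0,0,0]],[[-0.21,0.76,0],[0,0,0]],[[-0.2,0.76,0],[0,0,0]],[[0,0,0],[0,0,0]]])

```text
clock: 5.85
ee_pos: [0.5957, -0.0689, 0.1658]
ee_rot: [0.776, 0.631, 0.0, 0.001]
contact_force: [-0.6, -0.1, -5.8]
gripper_width: 0.0551
gripper_force: 66.5
```

jog_arm(deltas=[[[0,0,0],[0,0,0]],[[0,0,0],[0,0,0]]])

```text
clock: 6.05
ee_pos: [0.5911, -0.0663, 0.1662]
ee_rot: [0.775, 0.632, -0.001, -0.002]
contact_force: [-0.5, 1.0, -5.4]
gripper_width: 0.0549
gripper_force: 66.6
```

```bash
python3 - <<'E'
from h import *
import pickle
o=get_obs();c=get_calibration("wrist");im=camera("wrist");print(o["ee_pos"])
pickle.dump(c,open("w2.pkl","wb"))
cv2.imwrite("pics/w2.png",cv2.convertScaleAbs(im[...,::-1],alpha=1.4))
E
```

```text
[ 0.59105793 -0.06634878  0.1662071 ]
```

View pics/w2.png

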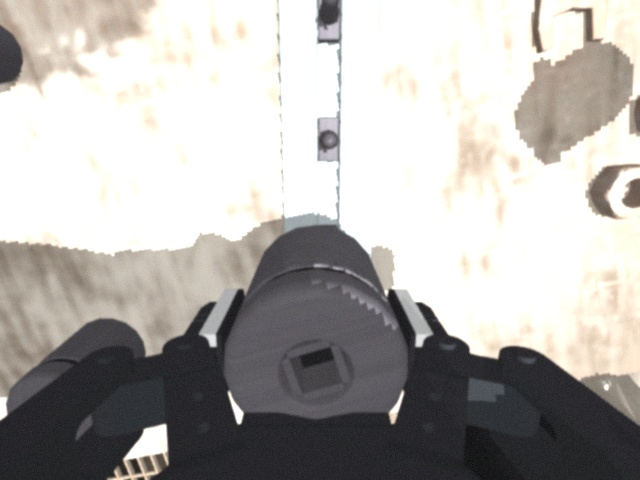

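Held 56 hole is at (316,372); peg_3 tip at (329,139), base about (329,150); peg_2 tip at (329,12).

jog_arm(deltas=[[[0,0,0],[0,0,0]],[[0,0,0],[0,0,0]],[[0,0,0],[0,0,0]]])

```text
clock: 6.4
ee_pos: [0.5925, -0.0667, 0.1682]
ee_rot: [0.775, 0.632, 0.0, 0.0]
contact_force: [0.3, -0.2, -5.3]
gripper_width: 0.0549
gripper_force: 66.6
```

```bash
python3 - <<'E'
from h import *
import pickle
C=pickle.load(open("w2.pkl","rb"))
for k,p,z in[("held",(316,371),.138),("t3",(329.5,138),.043),("b3",(329,153),.018),("t2",(329.5,9),.043)]:print(k,onz("w",p,z,C))
E
```

```text
held [ 0.59013006 -0.06715438  0.138     ]
t3 [ 0.60911364 -0.00605083  0.043     ]
b3 [ 0.60797144 -0.01448896  0.018     ]
t2 [0.61977457 0.04834136 0.043     ]
```

jog_arm(deltas=[[[0,0.08,0.3],[0,0,0]],[[0,0,0.3],[0,0,0]],[[0,0,0.3],[0,0,0]],[[0,0,0.3],[0,0,0]],[[0,0,0],[0,0,0]]])

```text
clock: 6.9
ee_pos: [0.5947, -0.0673, 0.1173]
ee_rot: [0.775, 0.632, -0.001, -0.001]
contact_force: [0.7, -0.1, -4.9]
gripper_width: 0.0551
gripper_force: 66.6
```

jog_arm(deltas=[[[0,0,0],[0,0,0]],[[0,0,0],[0,0,0]]])

```text
clock: 7.1
ee_pos: [0.596, -0.0676, 0.1201]
ee_rot: [0.775, 0.632, 0.0, 0.0]
contact_force: [-0.2, 0.2, -5.1]
gripper_width: 0.0552
gripper_force: 66.6
```

jog_arm(deltas=[[[0,0,0.05],[0,0,0]],[[0,0,0.04],[0,0,0]],[[0,0,0],[0,0,0]],[[0,0,0],[0,0,0]],[[0,0,0],[0,0,0]]])

```text
clock: 7.6
ee_pos: [0.5959, -0.0676, 0.1164]
ee_rot: [0.775, 0.632, 0.0, 0.0]
contact_force: [-0.3, -0.8, -4.9]
gripper_width: 0.055
gripper_force: 66.6
```

jog_arm(deltas=[[[0,0,0],[0,0,0]],[[0,0,0],[0,0,0]],[[0,0,0],[0,0,0]],[[0,0,0],[0,0,0]],[[0,0,0],[0,0,0]]], gripper=1)

```text
clock: 8.1
ee_pos: [0.5961, -0.0676, 0.1166]
ee_rot: [0.775, 0.632, 0.0, 0.0]
contact_force: [0.4, 0.1, 0.8]
gripper_width: 0.0855
gripper_force: 0.0
```

jog_arm(deltas=[[[0,0,-0.8],[0,0,0]],[[0,0,-0.8],[0,0,0]],[[0,0,-0.8],[0,0,0]],[[0,0,-0.4],[0,0,0]],[[0,0,0],[0,0,0]]])

```text
clock: 8.6
ee_pos: [0.5974, -0.0679, 0.2315]
ee_rot: [0.775, 0.632, 0.002, 0.002]
contact_force: [-0.5, -0.1, 0.1]
gripper_width: 0.0857
gripper_force: 0.0
```

jog_arm(deltas=[[[-0.47,-0.92,0],[0,0,0]],[[-0.47,-0.92,0],[0,0,0]],[[-0.47,-0.92,0],[0,0,0]],[[-0.47,-0.92,0],[0,0,0]],[[0,0,0.5],[0,0,0]]])

```text
clock: 9.1
ee_pos: [0.4328, -0.1118, 0.2085]
ee_rot: [0.776, 0.631, -0.001, -0.0]
contact_force: [1.0, -0.4, 0.2]
gripper_width: 0.0856
gripper_force: 0.0
```

jog_arm(deltas=[[[0,0,0.8],[0,0,0]],[[0,0,0.6],[0,0,0]],[[0,0,0],[0,0,0]],[[0,0,0],[0,0,0]],[[0,0,0],[0,0,0]]])

```text
clock: 9.6
ee_pos: [0.4372, -0.1118, 0.1531]
ee_rot: [0.775, 0.632, 0.0, 0.001]
contact_force: [-0.2, -0.1, -0.1]
gripper_width: 0.0853
gripper_force: 0.0
```

jog_arm(deltas=[[[0,0,0],[0,0,0]],[[0,0,0],[0,0,0]]])

```text
clock: 9.8
ee_pos: [0.4372, -0.1118, 0.1532]
ee_rot: [0.775, 0.632, 0.0, 0.001]
contact_force: [-1.1, 0.0, -0.4]
gripper_width: 0.0853
gripper_force: 0.0
```

Well placed; descend 58 mm, grip, lift 70 mm.

jog_arm(deltas=[[[0,0,0.5],[0,0,0]],[[0,0,0.5],[0,0,0]],[[0,0,0.45],[0,0,0]],[[0,0,0],[0,0,0]],[[0,0,0],[0,0,0]]])

```text
clock: 10.3
ee_pos: [0.4366, -0.1116, 0.0947]
ee_rot: [0.775, 0.632, -0.0, -0.0]
contact_force: [0.3, 0.4, 0.4]
gripper_width: 0.0855
gripper_force: 0.0
```

jog_arm(deltas=[[[0,0,0],[0,0,0]],[[0,0,0],[0,0,0]],[[0,0,0],[0,0,0]],[[0,0,0],[0,0,0]],[[0,0,0],[0,0,0]]], gripper=-1, squeeze=60)

```text
clock: 10.8
ee_pos: [0.4372, -0.1119, 0.0955]
ee_rot: [0.775, 0.632, 0.0, 0.001]
contact_force: [-1.3, 0.7, 5.2]
gripper_width: 0.0468
gripper_force: 60.7
```

jog_arm(deltas=[[[0,0,-0.7],[0,0,0]],[[0,0,-0.7],[0,0,0]],[[0,0,-0.7],[0,0,0]],[[0,0,-0.7],[0,0,0]],[[0,0,0],[0,0,0]]])

```text
clock: 11.3
ee_pos: [0.4384, -0.1124, 0.2099]
ee_rot: [0.775, 0.632, 0.001, 0.003]
contact_force: [0.2, 0.2, -2.2]
gripper_width: 0.0466
gripper_force: 62.7
```

jog_arm(deltas=[[[0.86,0.91,0],[0,0,0]],[[0.86,0.91,0],[0,0,0]],[[0.86,0.91,0],[0,0,0]],[[0.86,0.91,0],[0,0,0]],[[0,0,0],[0,0,0]]])

```text
clock: 11.8
ee_pos: [0.6107, -0.0033, 0.2035]
ee_rot: [0.774, 0.634, 0.001, -0.0]
contact_force: [-0.9, -1.0, -2.6]
gripper_width: 0.047
gripper_force: 63.1
```

jog_arm(deltas=[[[0,0,0],[0,0,0]],[[0,0,0.5],[0,0,0]],[[0,0,0.5],[0,0,0]],[[0,0,0],[0,0,0]],[[0,0,0],[0,0,0]]])

```text
clock: 12.3
ee_pos: [0.6052, -0.0069, 0.166]
ee_rot: [0.775, 0.631, -0.001, -0.001]
contact_force: [1.1, -0.6, -2.3]
gripper_width: 0.0467
gripper_force: 63.1
```

jog_arm(deltas=[[[0,0,0],[0,0,0]],[[0,0,0],[0,0,0]]])

```text
clock: 12.5
ee_pos: [0.607, -0.0067, 0.1676]
ee_rot: [0.775, 0.632, 0.001, 0.001]
contact_force: [0.7, -0.1, -2.5]
gripper_width: 0.0465
gripper_force: 63.1
```

```bash
python3 - <<'E'
from h import *
import pickle
o=get_obs();c=get_calibration("wrist");im=camera("wrist");print(o["ee_pos"])
pickle.dump(c,open("w3.pkl","wb"))
cv2.imwrite("pics/w3.png",cv2.convertScaleAbs(im[...,::-1],alpha=1.4))
E
```

```text
[ 0.60704687 -0.00669766  0.16764215]
```

View pics/w3.png

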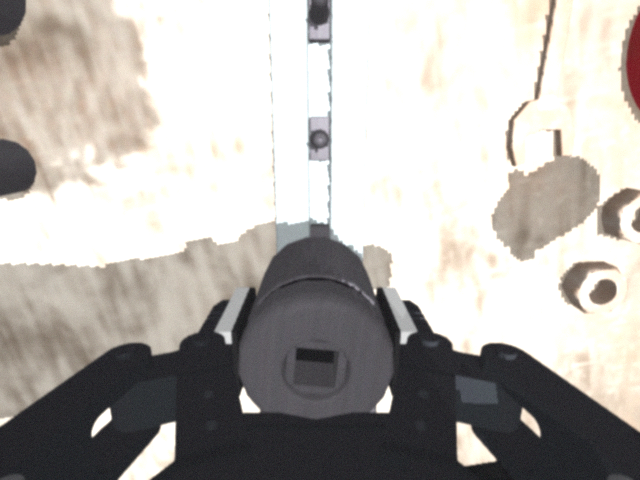

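Held 48 hole is at (316,368); peg_2 tip at (319,138), peg_1 tip at (319,10).

```bash
python3 - <<'E'
from h import *
import pickle
C=pickle.load(open("w3.pkl","rb"))
for k,p,z in[("held",(316,368),.138),("t2",(319.5,137),.043),("t1",(319,9),.043)]:print(k,onz("w",p,z,C))
E
```

```text
held [ 0.60632056 -0.00750233  0.138     ]
t2 [0.62129842 0.0548457  0.043     ]
t1 [0.63213646 0.10914984 0.043     ]
```

jog_arm(deltas=[[[0.03,0.05,0.35],[0,0,0]],[[0,0,0.35],[0,0,0]],[[0,0,0.35],[0,0,0]],[[0,0,0.2],[0,0,0]],[[0,0,0],[0,0,0]]])

```text
clock: 13.05
ee_pos: [0.6078, -0.0053, 0.1144]
ee_rot: [0.775, 0.632, -0.001, -0.001]
contact_force: [-0.3, 0.2, -1.2]
gripper_width: 0.0464
gripper_force: 63.1
```

jog_arm(deltas=[[[0,0,0],[0,0,0]],[[0,0,0],[0,0,0]],[[0,0,0],[0,0,0]]])

```text
clock: 13.35
ee_pos: [0.6094, -0.0056, 0.1171]
ee_rot: [0.775, 0.632, 0.001, 0.001]
contact_force: [-0.0, -0.9, -2.0]
gripper_width: 0.0468
gripper_force: 63.1
```

jog_arm(deltas=[[[0,0,0.06],[0,0,0]],[[0,0,0.06],[0,0,0]],[[0,0,0],[0,0,0]],[[0,0,0],[0,0,0]],[[0,0,0],[0,0,0]]])

```text
clock: 13.85
ee_pos: [0.6089, -0.0056, 0.1115]
ee_rot: [0.775, 0.632, 0.0, 0.0]
contact_force: [0.7, -0.4, -1.1]
gripper_width: 0.0468
gripper_force: 63.1
```

jog_arm(deltas=[[[0,0,0],[0,0,0]],[[0,0,0],[0,0,0]],[[0,0,0],[0,0,0]],[[0,0,0],[0,0,0]],[[0,0,0],[0,0,0]]], gripper=1)

```text
clock: 14.35
ee_pos: [0.6089, -0.0055, 0.1116]
ee_rot: [0.775, 0.632, 0.0, 0.0]
contact_force: [0.1, 0.0, -0.4]
gripper_width: 0.0858
gripper_force: 0.0
```

jog_arm(deltas=[[[0,0,-0.8],[0,0,0]],[[0,0,-0.8],[0,0,0]],[[0,0,-0.8],[0,0,0]],[[0,0,-0.4],[0,0,0]],[[0,0,0],[0,0,0]]])

```text
clock: 14.85
ee_pos: [0.6104, -0.0057, 0.2267]
ee_rot: [0.775, 0.632, 0.002, 0.002]
contact_force: [-0.4, -0.5, -0.6]
gripper_width: 0.0856
gripper_force: 0.0
```

jog_arm(deltas=[[[0.67,-0.89,0],[0,0,0]],[[0.67,-0.89,0],[0,0,0]],[[0.67,-0.89,0],[0,0,0]],[[0.67,-0.89,0],[0,0,0]],[[0.67,-0.89,0],[0,0,0]]])

```text
clock: 15.35
ee_pos: [0.4594, 0.1625, 0.222]
ee_rot: [0.775, 0.632, -0.001, -0.001]
contact_force: [0.8, 0.3, 0.6]
gripper_width: 0.0856
gripper_force: 0.0
```

jog_arm(deltas=[[[0,0,0.6],[0,0,0]],[[0,0,0.6],[0,0,0]],[[0,0,0.6],[0,0,0]],[[0,0,0],[0,0,0]],[[0,0,0],[0,0,0]]])

```text
clock: 15.85
ee_pos: [0.4606, 0.1614, 0.1507]
ee_rot: [0.775, 0.632, -0.001, -0.001]
contact_force: [0.6, -0.9, 0.1]
gripper_width: 0.0855
gripper_force: 0.0
```

jog_arm(deltas=[[[0,0,0],[0,0,0]],[[0,0,0],[0,0,0]]])

```text
clock: 16.05
ee_pos: [0.4623, 0.1616, 0.1525]
ee_rot: [0.775, 0.632, 0.001, 0.001]
contact_force: [-0.7, 1.0, 0.4]
gripper_width: 0.0851
gripper_force: 0.0
```

```bash
python3 - <<'E'
from h import *
import pickle
o=get_obs();c=get_calibration("wrist");im=camera("wrist");print(o["ee_pos"])
pickle.dump(c,open("w4.pkl","wb"))
cv2.imwrite("pics/w4.png",cv2.convertScaleAbs(im[...,::-1],alpha=1.4))
E
```

```text
[0.46233295 0.16161808 0.15253604]
```

View pics/w4.png

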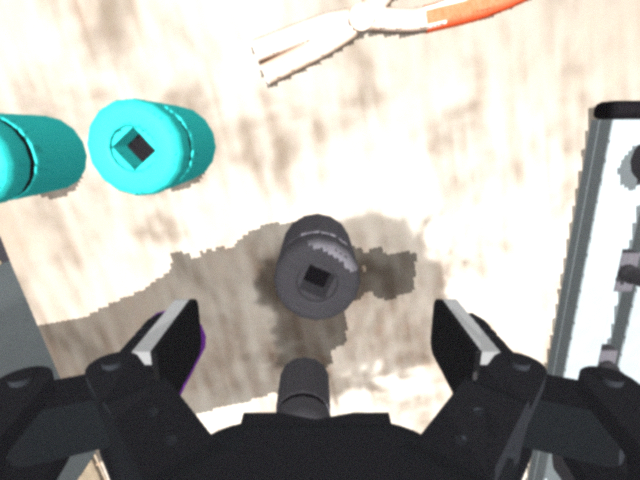

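The 40 is centred between the fingers, top centre at (318,277).

```bash
python3 - <<'E'
from h import *
import pickle
C=pickle.load(open("w4.pkl","rb"))
print(onz("w",(318,277),.06,C))
E
```

```text
[0.4635179  0.16458681 0.06      ]
```

jog_arm(deltas=[[[0.06,0.02,0.5],[0,0,0]],[[0,0,0.5],[0,0,0]],[[0,0,0.55],[0,0,0]],[[0,0,0],[0,0,0]],[[0,0,0],[0,0,0]]])

```text
clock: 16.6
ee_pos: [0.4629, 0.1637, 0.09]
ee_rot: [0.775, 0.632, -0.0, -0.0]
contact_force: [1.0, 0.3, -0.2]
gripper_width: 0.0852
gripper_force: 0.0
```

jog_arm(deltas=[[[0,0,0],[0,0,0]],[[0,0,0],[0,0,0]],[[0,0,0],[0,0,0]],[[0,0,0],[0,0,0]],[[0,0,0],[0,0,0]]], gripper=-1, squeeze=60)

```text
clock: 17.1
ee_pos: [0.4634, 0.1639, 0.0905]
ee_rot: [0.775, 0.632, 0.001, 0.001]
contact_force: [-0.3, -1.1, 5.7]
gripper_width: 0.0388
gripper_force: 59.7
```

jog_arm(deltas=[[[0,0,-0.7],[0,0,0]],[[0,0,-0.7],[0,0,0]],[[0,0,-0.7],[0,0,0]],[[0,0,-0.7],[0,0,0]],[[0,0,0],[0,0,0]]])

```text
clock: 17.6
ee_pos: [0.4648, 0.1642, 0.2052]
ee_rot: [0.775, 0.632, 0.003, 0.002]
contact_force: [1.3, -0.4, -1.5]
gripper_width: 0.0387
gripper_force: 61.1
```

jog_arm(deltas=[[[-0.38,0.88,0],[0,0,0]],[[-0.38,0.88,0],[0,0,0]],[[-0.38,0.88,0],[0,0,0]],[[-0.37,0.88,0],[0,0,0]],[[-0.37,0.88,0],[0,0,0]]])

```text
clock: 18.1
ee_pos: [0.6204, 0.0537, 0.1999]
ee_rot: [0.775, 0.632, -0.001, -0.001]
contact_force: [0.6, 0.0, -2.5]
gripper_width: 0.0385
gripper_force: 61.1
```

jog_arm(deltas=[[[0,0,0],[0,0,0]],[[0,0,0.5],[0,0,0]],[[0,0,0.5],[0,0,0]],[[0,0,0],[0,0,0]],[[0,0,0],[0,0,0]]])

```text
clock: 18.6
ee_pos: [0.6189, 0.0549, 0.1605]
ee_rot: [0.775, 0.632, -0.001, -0.001]
contact_force: [0.0, 0.8, -2.2]
gripper_width: 0.0386
gripper_force: 61.4
```

jog_arm(deltas=[[[0,0,0],[0,0,0]],[[0,0,0],[0,0,0]]])

```text
clock: 18.8
ee_pos: [0.6205, 0.0548, 0.1627]
ee_rot: [0.775, 0.632, 0.001, 0.001]
contact_force: [0.8, 0.5, -2.1]
gripper_width: 0.0384
gripper_force: 61.4
```

```bash
python3 - <<'E'
from h import *
import pickle
o=get_obs();c=get_calibration("wrist");im=camera("wrist");print(o["ee_pos"])
pickle.dump(c,open("w5.pkl","wb"))
cv2.imwrite("pics/w5.png",cv2.convertScaleAbs(im[...,::-1],alpha=1.4))
E
```

```text
[0.62054232 0.05481679 0.16271927]
```

View pics/w5.png

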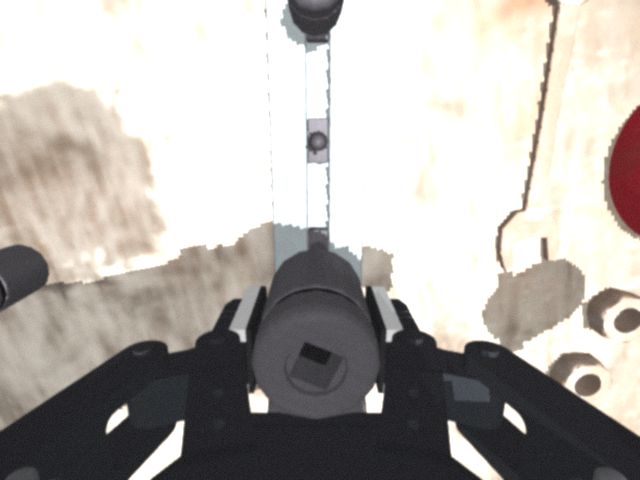

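Held 40 top centre is at (316,366); peg_1 tip at (318,141); the 26 is at the top, (316,10).

```bash
python3 - <<'E'
from h import *
import pickle
C=pickle.load(open("w5.pkl","rb"))
for k,p,z in[("held",(316,366),.132),("t1",(318,140),.043)]:print(k,onz("w",p,z,C))
E
```

```text
held [0.61976726 0.05396997 0.132     ]
t1 [0.63368006 0.115275   0.043     ]
```

jog_arm(deltas=[[[0.02,0.03,0.35],[0,0,0]],[[0,0,0.35],[0,0,0]],[[0,0,0.35],[0,0,0]],[[0,0,0.2],[0,0,0]],[[0,0,0],[0,0,0]]])

```text
clock: 19.35
ee_pos: [0.6198, 0.0552, 0.109]
ee_rot: [0.775, 0.632, -0.002, -0.001]
contact_force: [0.0, 0.8, -3.2]
gripper_width: 0.0388
gripper_force: 61.4
```

jog_arm(deltas=[[[0,0,0],[0,0,0]],[[0,0,0],[0,0,0]],[[0,0,0],[0,0,0]]])

```text
clock: 19.65
ee_pos: [0.6219, 0.0552, 0.1122]
ee_rot: [0.775, 0.632, 0.001, 0.001]
contact_force: [-0.2, -0.6, -1.5]
gripper_width: 0.0386
gripper_force: 61.4
```

jog_arm(deltas=[[[0,0,0.06],[0,0,0]],[[0,0,0.06],[0,0,0]],[[0,0,0],[0,0,0]],[[0,0,0],[0,0,0]],[[0,0,0],[0,0,0]]])

```text
clock: 20.15
ee_pos: [0.6212, 0.0552, 0.1066]
ee_rot: [0.775, 0.632, -0.0, -0.0]
contact_force: [-0.5, 0.4, -2.4]
gripper_width: 0.0385
gripper_force: 61.6
```

jog_arm(deltas=[[[0,0,0],[0,0,0]],[[0,0,0],[0,0,0]],[[0,0,0],[0,0,0]],[[0,0,0],[0,0,0]],[[0,0,0],[0,0,0]]], gripper=1)

```text
clock: 20.65
ee_pos: [0.6214, 0.0552, 0.1068]
ee_rot: [0.775, 0.632, 0.0, 0.0]
contact_force: [-0.2, -0.2, 0.3]
gripper_width: 0.0853
gripper_force: 0.0
```

jog_arm(deltas=[[[0,0,-0.8],[0,0,0]],[[0,0,-0.8],[0,0,0]],[[0,0,-0.8],[0,0,0]],[[0,0,-0.4],[0,0,0]],[[0,0,0],[0,0,0]]])

```text
clock: 21.15
ee_pos: [0.6229, 0.0552, 0.222]
ee_rot: [0.775, 0.632, 0.002, 0.002]
contact_force: [0.4, 0.2, 0.1]
gripper_width: 0.0852
gripper_force: 0.0
```

jog_arm(deltas=[[[-0.08,-0.93,0],[0,0,0]],[[-0.08,-0.93,0],[0,0,0]],[[-0.08,-0.93,0],[0,0,0]],[[-0.08,-0.93,0],[0,0,0]],[[-0.08,-0.93,0],[0,0,0]]])

```text
clock: 21.65
ee_pos: [0.4336, 0.0771, 0.2171]
ee_rot: [0.775, 0.632, -0.001, -0.001]
contact_force: [0.2, -0.4, 0.2]
gripper_width: 0.0853
gripper_force: 0.0
```

jog_arm(deltas=[[[0,0,0.6],[0,0,0]],[[0,0,0.6],[0,0,0]],[[0,0,0.6],[0,0,0]],[[0,0,0],[0,0,0]],[[0,0,0],[0,0,0]]])

```text
clock: 22.15
ee_pos: [0.435, 0.077, 0.146]
ee_rot: [0.775, 0.632, -0.001, -0.001]
contact_force: [-0.7, -0.2, 1.4]
gripper_width: 0.0854
gripper_force: 0.0
```

jog_arm(deltas=[[[0,0,0],[0,0,0]],[[0,0,0],[0,0,0]]])

```text
clock: 22.35
ee_pos: [0.4367, 0.077, 0.1476]
ee_rot: [0.775, 0.632, 0.001, 0.001]
contact_force: [0.0, 0.0, 0.1]
gripper_width: 0.0852
gripper_force: 0.0
```

```bash
python3 - <<'E'
from h import *
import pickle
o=get_obs();c=get_calibration("wrist");im=camera("wrist");print(o["ee_pos"])
pickle.dump(c,open("w6.pkl","wb"))
cv2.imwrite("pics/w6.png",cv2.convertScaleAbs(im[...,::-1],alpha=1.4))
E
```

```text
[0.43673589 0.07699302 0.14764191]
```

View pics/w6.png

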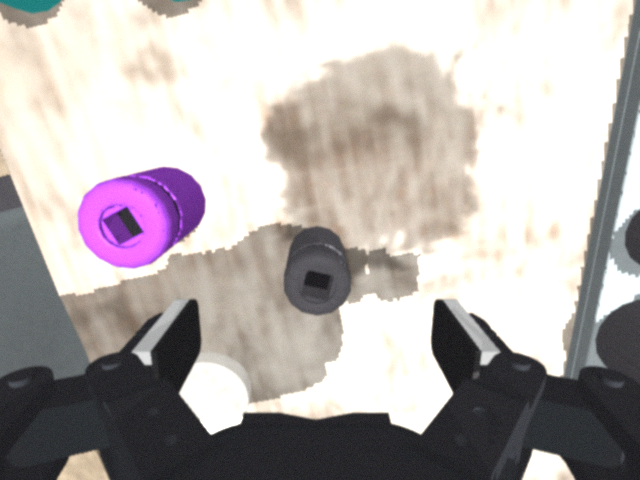

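Socket 32 is at (318,280), centred; the purple one is clear of the left finger.

jog_arm(deltas=[[[0.04,0.02,0.5],[0,0,0]],[[0,0,0.5],[0,0,0]],[[0,0,0.55],[0,0,0]],[[0,0,0],[0,0,0]],[[0,0,0],[0,0,0]]])

```text
clock: 22.9
ee_pos: [0.4371, 0.0784, 0.0851]
ee_rot: [0.775, 0.632, -0.0, -0.0]
contact_force: [-0.1, 0.3, -0.5]
gripper_width: 0.0853
gripper_force: 0.0
```

jog_arm(deltas=[[[0,0,0],[0,0,0]],[[0,0,0],[0,0,0]],[[0,0,0],[0,0,0]],[[0,0,0],[0,0,0]],[[0,0,0],[0,0,0]]], gripper=-1, squeeze=50)

```text
clock: 23.4
ee_pos: [0.4375, 0.0784, 0.0855]
ee_rot: [0.775, 0.632, 0.0, 0.001]
contact_force: [-0.8, 0.2, 5.9]
gripper_width: 0.031
gripper_force: 49.0
```

jog_arm(deltas=[[[0,0,-0.7],[0,0,0]],[[0,0,-0.7],[0,0,0]],[[0,0,-0.7],[0,0,0]],[[0,0,-0.7],[0,0,0]],[[0,0,0],[0,0,0]]])

```text
clock: 23.9
ee_pos: [0.4391, 0.0785, 0.2002]
ee_rot: [0.775, 0.632, 0.003, 0.002]
contact_force: [1.2, -0.7, -1.5]
gripper_width: 0.0307
gripper_force: 50.1
```

jog_arm(deltas=[[[0.38,0.92,0],[0,0,0]],[[0.38,0.92,0],[0,0,0]],[[0.38,0.92,0],[0,0,0]],[[0.38,0.92,0],[0,0,0]],[[0.38,0.93,0],[0,0,0]]])

```text
clock: 24.4
ee_pos: [0.6337, 0.116, 0.195]
ee_rot: [0.775, 0.632, -0.001, -0.001]
contact_force: [0.5, 0.0, -2.5]
gripper_width: 0.031
gripper_force: 50.1
```

jog_arm(deltas=[[[0,0,0],[0,0,0]],[[0,0,0.5],[0,0,0]],[[0,0,0.5],[0,0,0]],[[0,0,0],[0,0,0]],[[0,0,0],[0,0,0]]])

```text
clock: 24.9
ee_pos: [0.6318, 0.1156, 0.1557]
ee_rot: [0.775, 0.632, -0.001, -0.001]
contact_force: [-0.5, -0.0, -1.8]
gripper_width: 0.0312
gripper_force: 50.3
```

jog_arm(deltas=[[[0,0,0],[0,0,0]],[[0,0,0],[0,0,0]],[[0,0,0],[0,0,0]]])

```text
clock: 25.2
ee_pos: [0.6334, 0.1157, 0.1578]
ee_rot: [0.775, 0.632, 0.001, 0.001]
contact_force: [-0.4, -0.4, -1.6]
gripper_width: 0.0308
gripper_force: 50.3
```

```bash
python3 - <<'E'
from h import *
import pickle
o=get_obs();c=get_calibration("wrist");im=camera("wrist");print(o["ee_pos"])
pickle.dump(c,open("w7.pkl","wb"))
cv2.imwrite("pics/w7.png",cv2.convertScaleAbs(im[...,::-1],alpha=1.4))
E
```

```text
[0.63340967 0.11567889 0.15782543]
```

View pics/w7.png

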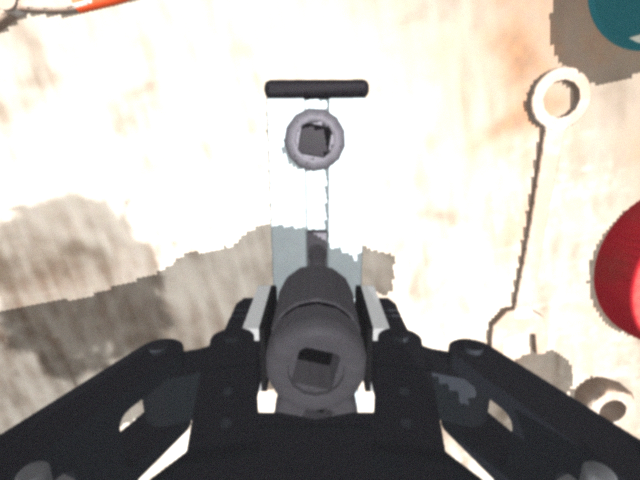

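The held 32 is centred at (317,366), in line with the rail slot; the 26 stands at (315,139). Descend.

jog_arm(deltas=[[[0,0.02,0.3],[0,0,0]],[[0,0,0.3],[0,0,0]],[[0,0,0.3],[0,0,0]],[[0,0,0.3],[0,0,0]],[[0,0,0],[0,0,0]]])

```text
clock: 25.75
ee_pos: [0.6319, 0.1154, 0.1056]
ee_rot: [0.775, 0.632, -0.002, -0.001]
contact_force: [-0.6, 0.3, -1.4]
gripper_width: 0.0308
gripper_force: 50.3
```

jog_arm(deltas=[[[0,0,0],[0,0,0]],[[0,0,0],[0,0,0]],[[0,0,0],[0,0,0]]])

```text
clock: 26.05
ee_pos: [0.6343, 0.1156, 0.1094]
ee_rot: [0.775, 0.632, 0.001, 0.0]
contact_force: [-0.8, -0.1, -1.6]
gripper_width: 0.0312
gripper_force: 50.3
```

jog_arm(deltas=[[[0,0,0.07],[0,0,0]],[[0,0,0.07],[0,0,0]],[[0,0,0.05],[0,0,0]],[[0,0,0],[0,0,0]],[[0,0,0],[0,0,0]]])

```text
clock: 26.55
ee_pos: [0.6337, 0.1156, 0.1015]
ee_rot: [0.775, 0.632, 0.0, 0.0]
contact_force: [-1.2, -0.3, 3.4]
gripper_width: 0.031
gripper_force: 50.6
```

jog_arm(deltas=[[[0,0,0],[0,0,0]],[[0,0,0],[0,0,0]]])

```text
clock: 26.75
ee_pos: [0.6337, 0.1155, 0.1015]
ee_rot: [0.775, 0.632, 0.0, 0.0]
contact_force: [-2.9, -0.1, 4.6]
gripper_width: 0.0308
gripper_force: 50.7
```

jog_arm(deltas=[[[0,0,0],[0,0,0]],[[0,0,0],[0,0,0]],[[0,0,0],[0,0,0]],[[0,0,0],[0,0,0]],[[0,0,0],[0,0,0]]], gripper=1)

```text
clock: 27.25
ee_pos: [0.6337, 0.1156, 0.1009]
ee_rot: [0.775, 0.632, -0.0, 0.0]
contact_force: [0.5, -0.9, -0.1]
gripper_width: 0.0853
gripper_force: 0.0
```

jog_arm(deltas=[[[0,0,-0.8],[0,0,0]],[[0,0,-0.8],[0,0,0]],[[0,0,-0.8],[0,0,0]],[[0,0,-0.8],[0,0,0]],[[0,0,0],[0,0,0]]])

```text
clock: 27.75
ee_pos: [0.6361, 0.1157, 0.2347]
ee_rot: [0.775, 0.632, 0.004, 0.003]
contact_force: [0.1, -0.3, 0.3]
gripper_width: 0.0854
gripper_force: 0.0
```

jog_arm(deltas=[[[-0.5,-0.9,0],[0,0,0]],[[-0.5,-0.9,0],[0,0,0]],[[-0.5,-0.9,0],[0,0,0]],[[-0.5,-0.9,0],[0,0,0]],[[-0.5,-0.9,0],[0,0,0]]])

```text
clock: 28.25
ee_pos: [0.4353, 0.0536, 0.2283]
ee_rot: [0.775, 0.632, -0.0, -0.0]
contact_force: [-0.5, 0.5, -0.1]
gripper_width: 0.0853
gripper_force: 0.0
```

jog_arm(deltas=[[[0,0,-0.5],[0,0,0]],[[0,0,-0.5],[0,0,0]],[[0,0,0],[0,0,0]],[[0,0,0],[0,0,0]],[[0,0,0],[0,0,0]]])

```text
clock: 28.75
ee_pos: [0.437, 0.0539, 0.2681]
ee_rot: [0.775, 0.632, -0.001, -0.0]
contact_force: [0.1, -1.4, 0.7]
gripper_width: 0.0857
gripper_force: 0.0
```

```bash
python3 - <<'E'
from h import *
a=[cv2.convertScaleAbs(cv2.resize(camera(n)[r[0]:r[0]+150,r[1]:r[1]+200,::-1],None,fx=2,fy=4,interpolation=cv2.INTER_CUBIC) if 0 else cv2.resize(camera(n)[r[0]:r[0]+150,r[1]:r[1]+200,::-1],None,fx=2,fy=2,interpolation=cv2.INTER_CUBIC),alpha=1.7) for n,r in(("top",(120,220)),("side",(180,310)))]
cv2.imwrite("pics/end.png",np.hstack(a))
E
```

```text
(no output)
```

View pics/end.png

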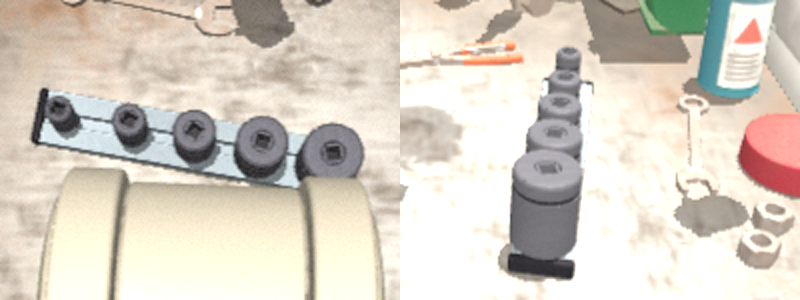

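All five stand upright on the rail in order: 26 at (58,110) through 56 at (333,153) in the left panel.

```bash
python3 -c "
from cell import *
print(close_job())"
```

```text
the job is handed in; nothing more can be done
None
```

The four loose sockets are back on the rail, each open end down over its peg, running 26, 32, 40, 48, 56 mm from the smallest to the far end; the 26 mm socket was left on its peg, the final pictures show all five upright, and the job was handed in after about 29 s.

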